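Set up the clip rail and rack the modelling tools

TASK

First swing the clip rail's stabilising leg out by its knob until it clicks home at its end stop. Then pick up every modelling tool lying on the bench and push each handle down past the sprung jaws of a clip of its own on the rail, both forks, until it is fully home. Leave the other things on the bench where they are.

Things in the scene. Friction and masses are not known exactly. Their poses are not given: they have to be found in the camera images.
- tool_spatula: modelling tool: round wooden handle, 14 mm diameter, 108 long, an 18 mm square, 9 thick brass collar at each end, a short nub at -x and at +x a flat rounded-off steel blade 34 long, 18 wide, 4 thick (mm). Origin on the handle's axis at mid-length, 9 mm above the table when lying there; x along the handle to the steel end. 50 to 100 g. Three or four of the tools are present (absent: None).
- tool_loop: modelling tool: round wooden handle, 14 mm diameter, 108 long, an 18 mm square, 9 thick brass collar at each end, a short nub at -x and at +x a flat steel wire loop 34 long and about 22 wide (mm). Origin on the handle's axis at mid-length, 9 mm above the table when lying there; x along the handle to the steel end. 50 to 100 g. Three or four of the tools are present (absent: None).
- tool_point: modelling tool: round wooden handle, 14 mm diameter, 108 long, an 18 mm square, 9 thick brass collar at each end, a short nub at -x and at +x a round steel spike 33 long, 10 thick at its root (mm). Origin on the handle's axis at mid-length, 9 mm above the table when lying there; x along the handle to the steel end. 50 to 100 g. Three or four of the tools are present (absent: None).
- tool_rake: modelling tool: round wooden handle, 14 mm diameter, 108 long, an 18 mm square, 9 thick brass collar at each end, a short nub at -x and at +x a small toothed steel rake 35 long, 22 wide (mm). Origin on the handle's axis at mid-length, 9 mm above the table when lying there; x along the handle to the steel end. 50 to 100 g. Three or four of the tools are present (absent: None).
- rail: clip rail, fixed to the bench: wooden base 150 (x) x 250 (y) x 12 mm; origin: centre of its underside. Four clips along y, 62 mm apart; each is a pair of steel forks 12 mm thick at x = -38 and +38, so that a handle lies in it along x, either way round, its middle free for the fingers and its collars outside the forks with 10 mm end play. Any tool fits any clip. Fork tops 71 mm above the table.
- clip0 (a point): where the middle of a seated handle's axis lies in clip 0 (counted from the rail's -y end): midway between its two forks, 45 mm above the table. Axes as rail. Between the forks nothing stands higher than 20 mm above the table.
- jaw0 (a joint): angle of clip 0's sprung jaw (one hinge carries the jaws of both its forks, on the +y side; fixed walls on the -y side): 0 = shut, grows as it is forced open. Fork mouths flare to about 27 mm at the top. A handle pushed straight down with 8 to 15 N forces the noses about 4 mm aside (0.1 rad); they snap back over it when it is home.
- clip1 (a point): where the middle of a seated handle's axis lies in clip 1 (counted from the rail's -y end): midway between its two forks, 45 mm above the table. Axes as rail. Between the forks nothing stands higher than 20 mm above the table.
- jaw1 (a joint): angle of clip 1's sprung jaw (one hinge carries the jaws of both its forks, on the +y side; fixed walls on the -y side): 0 = shut, grows as it is forced open. Fork mouths flare to about 27 mm at the top. A handle pushed straight down with 8 to 15 N forces the noses about 4 mm aside (0.1 rad); they snap back over it when it is home.
- clip2 (a point): where the middle of a seated handle's axis lies in clip 2 (counted from the rail's -y end): midway between its two forks, 45 mm above the table. Axes as rail. Between the forks nothing stands higher than 20 mm above the table.
- jaw2 (a joint): angle of clip 2's sprung jaw (one hinge carries the jaws of both its forks, on the +y side; fixed walls on the -y side): 0 = shut, grows as it is forced open. Fork mouths flare to about 27 mm at the top. A handle pushed straight down with 8 to 15 N forces the noses about 4 mm aside (0.1 rad); they snap back over it when it is home.
- clip3 (a point): where the middle of a seated handle's axis lies in clip 3 (counted from the rail's -y end): midway between its two forks, 45 mm above the table. Axes as rail. Between the forks nothing stands higher than 20 mm above the table.
- jaw3 (a joint): angle of clip 3's sprung jaw (one hinge carries the jaws of both its forks, on the +y side; fixed walls on the -y side): 0 = shut, grows as it is forced open. Fork mouths flare to about 27 mm at the top. A handle pushed straight down with 8 to 15 N forces the noses about 4 mm aside (0.1 rad); they snap back over it when it is home.
- leg (a joint): angle of the rail's stabilising leg, a flat aluminium bar 24 mm wide, top 20 mm above the table, on a vertical hinge at the rail's +y side: 0 = folded, along the rail's +x; grows counter-clockwise from above; 1.571 = end stop, along the rail's +y. From 0.9 rad it rides over a sprung ball (5 to 10 N at the knob), which pops up behind it at 1.5 and holds it at 1.52 to 1.57. Else it stays put.
- leg_hinge (a point): on the leg's hinge axis, 20 mm above the table
- leg_knob (a point): centre of the top of the leg's upright round black knob: 18 mm diameter, 42 mm tall, standing on the bar 130 mm from the hinge axis; its top is 62 mm above the table. Pinch it from above or push it sideways.
- maquette: small plaster head on a foot, 60 mm wide, 95 mm tall, loose; not part of the job, leave it where it is
- jar: glass jar with a steel lid, 66 mm wide, 90 mm tall, loose; not part of the job, leave it where it is
- bowl: grey plastic bowl, 120 mm wide, 50 mm tall, loose; not part of the job, leave it where it is
- brush: 200 mm flat paint brush lying down, loose; not part of the job, leave it where it is
- offcut: wood offcut 50 x 35 x 30 mm, loose; not part of the job, leave it where it is
- tin: low closed steel tin, 44 mm wide, 30 mm tall, loose; not part of the job, leave it where it is
Not all that is in view belongs to the job. Leave any blue, green or white look-alike of the tool_point alone.

How it is judged:
On the way, in this order (a step that is already met when the one before it is completed fails the run):
1. the leg is swung out and home in its end detent (value of joint leg above 1.5 rad), for 0.3 s.
2. every tool present is home in a clip, the leg still out (((distance between tool_spatula and clip0 below 0.014 m and z of tool_spatula in the frame of clip0 below 0.004 m and angle between the x axis of tool_spatula and the x axis of rail, either way round below 0.1 rad) or (distance between tool_spatula and clip1 below 0.014 m and z of tool_spatula in the frame of clip1 below 0.004 m and angle between the x axis of tool_spatula and the x axis of rail, either way round below 0.1 rad) or (distance between tool_spatula and clip2 below 0.014 m and z of tool_spatula in the frame of clip2 below 0.004 m and angle between the x axis of tool_spatula and the x axis of rail, either way round below 0.1 rad) or (distance between tool_spatula and clip3 below 0.014 m and z of tool_spatula in the frame of clip3 below 0.004 m and angle between the x axis of tool_spatula and the x axis of rail, either way round below 0.1 rad)) and ((distance between tool_loop and clip0 below 0.014 m and z of tool_loop in the frame of clip0 below 0.004 m and angle between the x axis of tool_loop and the x axis of rail, either way round below 0.1 rad) or (distance between tool_loop and clip1 below 0.014 m and z of tool_loop in the frame of clip1 below 0.004 m and angle between the x axis of tool_loop and the x axis of rail, either way round below 0.1 rad) or (distance between tool_loop and clip2 below 0.014 m and z of tool_loop in the frame of clip2 below 0.004 m and angle between the x axis of tool_loop and the x axis of rail, either way round below 0.1 rad) or (distance between tool_loop and clip3 below 0.014 m and z of tool_loop in the frame of clip3 below 0.004 m and angle between the x axis of tool_loop and the x axis of rail, either way round below 0.1 rad)) and ((distance between tool_point and clip0 below 0.014 m and z of tool_point in the frame of clip0 below 0.004 m and angle between the x axis of tool_point and the x axis of rail, either way round below 0.1 rad) or (distance between tool_point and clip1 below 0.014 m and z of tool_point in the frame of clip1 below 0.004 m and angle between the x axis of tool_point and the x axis of rail, either way round below 0.1 rad) or (distance between tool_point and clip2 below 0.014 m and z of tool_point in the frame of clip2 below 0.004 m and angle between the x axis of tool_point and the x axis of rail, either way round below 0.1 rad) or (distance between tool_point and clip3 below 0.014 m and z of tool_point in the frame of clip3 below 0.004 m and angle between the x axis of tool_point and the x axis of rail, either way round below 0.1 rad)) and ((distance between tool_rake and clip0 below 0.014 m and z of tool_rake in the frame of clip0 below 0.004 m and angle between the x axis of tool_rake and the x axis of rail, either way round below 0.1 rad) or (distance between tool_rake and clip1 below 0.014 m and z of tool_rake in the frame of clip1 below 0.004 m and angle between the x axis of tool_rake and the x axis of rail, either way round below 0.1 rad) or (distance between tool_rake and clip2 below 0.014 m and z of tool_rake in the frame of clip2 below 0.004 m and angle between the x axis of tool_rake and the x axis of rail, either way round below 0.1 rad) or (distance between tool_rake and clip3 below 0.014 m and z of tool_rake in the frame of clip3 below 0.004 m and angle between the x axis of tool_rake and the x axis of rail, either way round below 0.1 rad)) and value of joint leg above 1.5 rad), for 0.2 s.
At the end, for the whole second after the job is handed in: the leg is within 0.07 rad of its end stop (caught by the detent), and every tool present lies still in a clip: the middle of its handle within 14 mm of the clip's seat point, less than 4 mm above it, and within 0.1 rad of the clip's direction, either way round (all of step 2 and linear speed of each of tool_spatula, tool_loop, tool_point, tool_rake below 0.03 m/s); the robot touches nothing.
It fails at once if a tool is put into a clip before the leg is out (value of joint leg below 1.3 rad and (((distance between tool_spatula and clip0 below 0.014 m and z of tool_spatula in the frame of clip0 below 0.004 m and angle between the x axis of tool_spatula and the x axis of rail, either way round below 0.1 rad) or (distance between tool_spatula and clip1 below 0.014 m and z of tool_spatula in the frame of clip1 below 0.004 m and angle between the x axis of tool_spatula and the x axis of rail, either way round below 0.1 rad) or (distance between tool_spatula and clip2 below 0.014 m and z of tool_spatula in the frame of clip2 below 0.004 m and angle between the x axis of tool_spatula and the x axis of rail, either way round below 0.1 rad) or (distance between tool_spatula and clip3 below 0.014 m and z of tool_spatula in the frame of clip3 below 0.004 m and angle between the x axis of tool_spatula and the x axis of rail, either way round below 0.1 rad)) or ((distance between tool_loop and clip0 below 0.014 m and z of tool_loop in the frame of clip0 below 0.004 m and angle between the x axis of tool_loop and the x axis of rail, either way round below 0.1 rad) or (distance between tool_loop and clip1 below 0.014 m and z of tool_loop in the frame of clip1 below 0.004 m and angle between the x axis of tool_loop and the x axis of rail, either way round below 0.1 rad) or (distance between tool_loop and clip2 below 0.014 m and z of tool_loop in the frame of clip2 below 0.004 m and angle between the x axis of tool_loop and the x axis of rail, either way round below 0.1 rad) or (distance between tool_loop and clip3 below 0.014 m and z of tool_loop in the frame of clip3 below 0.004 m and angle between the x axis of tool_loop and the x axis of rail, either way round below 0.1 rad)) or ((distance between tool_point and clip0 below 0.014 m and z of tool_point in the frame of clip0 below 0.004 m and angle between the x axis of tool_point and the x axis of rail, either way round below 0.1 rad) or (distance between tool_point and clip1 below 0.014 m and z of tool_point in the frame of clip1 below 0.004 m and angle between the x axis of tool_point and the x axis of rail, either way round below 0.1 rad) or (distance between tool_point and clip2 below 0.014 m and z of tool_point in the frame of clip2 below 0.004 m and angle between the x axis of tool_point and the x axis of rail, either way round below 0.1 rad) or (distance between tool_point and clip3 below 0.014 m and z of tool_point in the frame of clip3 below 0.004 m and angle between the x axis of tool_point and the x axis of rail, either way round below 0.1 rad)) or ((distance between tool_rake and clip0 below 0.014 m and z of tool_rake in the frame of clip0 below 0.004 m and angle between the x axis of tool_rake and the x axis of rail, either way round below 0.1 rad) or (distance between tool_rake and clip1 below 0.014 m and z of tool_rake in the frame of clip1 below 0.004 m and angle between the x axis of tool_rake and the x axis of rail, either way round below 0.1 rad) or (distance between tool_rake and clip2 below 0.014 m and z of tool_rake in the frame of clip2 below 0.004 m and angle between the x axis of tool_rake and the x axis of rail, either way round below 0.1 rad) or (distance between tool_rake and clip3 below 0.014 m and z of tool_rake in the frame of clip3 below 0.004 m and angle between the x axis of tool_rake and the x axis of rail, either way round below 0.1 rad)))).
It fails at once if a bystander is moved by more than 40 mm (distance of any of maquette, jar, bowl, brush, offcut, tin from where it was at the start of the episode above 0.04 m).
Of tool_spatula, tool_loop, tool_point, tool_rake only 3 to 4 are there at a start; the rules pass over those that are not, and their reading is None.
At some moment in a run one of tool_spatula, tool_loop, tool_point, tool_rake may be knocked a few centimetres aside while the robot is not near it.
Once in a run the grip may slacken for a moment while it holds something.
It also fails if it takes over 208 s, if anything falls off the work surface, if the arm or the gripper's body presses on something with over 40 N, if the wrist force passes 120 N, or if a joint passes its speed limit or range.

ROBOT

A 7-joint arm with a two-finger parallel gripper is mounted at the origin on the work surface. World frame = base frame: x ahead of the robot, y to its left, z up, the work surface at z = 0. Lengths are in m, angles in rad, forces in N, time in s.
With the tool pointing down it reaches from about 0.4 to 0.85 m from the base axis. Payload 4.5 kg.
Tool frame: the origin (TCP) lies midway between the tips of the shut fingers; the grasp point (between the pads) lies 19 mm behind it; z points along the fingers, y is the line along which they close (so a half turn about z gives the same grasp; the last joint's range is limited). The gripper opens to 88 mm and grips with 3 to 60 N. Pads are 18 mm wide; open, the fingers measure 123 mm over their backs; the gripper's body (75 mm by 187 mm) begins 45 mm behind the grasp point.
Start: joints at [-1.265, 0.689, -0.195, 1.565, 0.157, 0.902, -0.215], TCP at [0.168, 0.602, 0.239] pointing down, gripper open.
Joint ranges: [-3.01, 3.01], [-0.46, 2.08], [-1.47, 1.51], [0.13, 2.56], [-1, 4.14], [0.04, 2.09], [-2.66, 2.66]. Speed limits (rad/s): [2.57, 2.57, 3.14, 3.14, 3.14, 3.14, 3.14].

INTERFACE

Orientations are given as a unit quaternion [x, y, z, w].
In Python, from plant import sensors, eyes, finish_job gives the robot as it stands.
- The arm moves only by the tool send_rows, never from a script. Its argument "rows" is text: rows parted by semicolons, each of 4 numbers parted by spaces: the shift along the tool's x, y, z normalised to -1 to 1, where 1 is 30 cm, then the turn about the tool's z normalised to -1 to 1, where 1 is 2 pi rad. A call has 1 to 10 rows; each row is the pose to reach, as a shift and turn from the pose commanded when the call began, along the tool's axes at that moment, turning the shorter way round; what a row does not reach only later rows make up. A row lasts 1/12 s, in which the tool goes at most 41.7 mm and 7.16 degrees, less where a joint would pass 70% of its speed; a pose out of reach is approached as far as the arm can. A call with a number of a shift or a turn outside -1 to 1 is refused whole. A call with a gripper value outside its range is refused whole. "jaw" is the closure, from -1 (fully open) to 1 (shut), set as the call begins (left out, the last holds). The fingers move at their own pace and stop on an object; "force" is the grip in N (left out, the last holds). Time passes only in rows, so rows that repeat a pose let the fingers close. It gives the time, the measured TCP pose, the force, the opening and the grip force at its end, in the units of the state.
- sensors.get_state(): the state, without advancing time (a new reading comes with each control period).
- eyes.snapshot(name): name is "scene" or "top" or "wrist"; returns (picture, depth): 384x512x3 uint8, red, green, blue; 384x512 float32, m along the optical axis (not along the pixel's ray), 0 where there is no reading.
- eyes.calibration(name): a dict with "fov_y" (degrees; the focal length in pixels is half the picture's height over the tangent of half this angle, whatever the lens; pixels are square), "cx", "cy" (the principal point, pixels), "dist_coeffs" ([k1, k2, p1, p2, k3] as OpenCV has them; the pictures are not rectified), "world_from_camera" (4x4, takes a point from camera to world coordinates). Camera axes: x right, y down, z forward; pixel columns grow to the right and rows downward; lengths in m; the calibration is good to about 2 mm. A picture is of the moment at which its call begins: read the wrist's pose just before it. calibration takes no time and is no camera call; for the wrist camera it gives the pose at the moment of the call.
- finish_job(): hands the job in; it is judged then, once.
The state is a dict: "clock": time; "q": joint angles; "qd": joint speeds; "joint_torque": joint torques, N m; "tool_pos": TCP position; "eef_rot": TCP orientation; "contact_force": force on the tool from outside, world axes, zero at the start; "moment": the same for the moment, N m; "opening": opening from 0.0 (shut) to 1.0 (fully open); "finger_force": force on a finger pad.
Only numpy, scipy, OpenCV 4.12 (cv2) and the standard library are available. Lean on these libraries where they do the work, as an engineer would, in place of code of your own. Each camera call takes 0.05 s, during which the arm holds its last target. There are 200 camera calls.

## Working session

There is one attempt and no reset: what is moved stays moved. The work goes in short steps, Python scripts to look and compute and a tool call to move; the robot and the scene stay as the last step left them, time stands still between calls to the robot, and variables do not carry over. Pictures are saved under pics/ and viewed, at most 14 in all, crops included, and the job is handed in when it is done.

Besides the shell and the picture viewer there is one more tool, called by a JSON object that holds its "fn" and its "kwargs", one argument or row to a line. send_rows: Moves the arm, as the interface text tells. Scaled input: -1 to 1 covers 30 cm each way for a shift and 2 pi rad each way for a turn. Its arguments: {"type":"object","properties":{"rows":{"type":"string"},"jaw":{"type":"number"},"force":{"type":"number"}},"required":["rows"]}

```bash
mkdir -p pics; ls; cat > h.py <<'E'
import numpy as np, cv2
from plant import sensors, eyes, finish_job
def snap(n,tag):
    c=eyes.calibration(n); p,d=eyes.snapshot(n)
    np.savez(f'{tag}.npz',p=p,d=d,T=np.array(c['world_from_camera']),k=np.array(c['dist_coeffs'],float),K=np.array([c['fov_y'],c['cx'],c['cy']]))
    cv2.imwrite(f'pics/{tag}.png',p[:,:,::-1]); return load(tag)
def load(tag):
    z=dict(np.load(f'{tag}.npz')); f=192/np.tan(np.radians(z['K'][0])/2)
    z['M']=np.array([[f,0,z['K'][1]],[0,f,z['K'][2]],[0,0,1]]); return z
def onplane(z,uv,h):
    uv=np.array(uv,float).reshape(-1,1,2)
    n=cv2.undistortPoints(uv,z['M'],z['k']).reshape(-1,2)
    r=np.c_[n,np.ones(len(n))]@z['T'][:3,:3].T; o=z['T'][:3,3]
    return o+r*((h-o[2])/r[:,2])[:,None]
def cloud(z):
    v,u=np.mgrid[:384,:512]; n=cv2.undistortPoints(np.c_[u.ravel(),v.ravel()].astype(float).reshape(-1,1,2),z['M'],z['k']).reshape(-1,2)
    d=z['d'].reshape(-1,1); P=np.c_[n*d,d]@z['T'][:3,:3].T+z['T'][:3,3]; P[d[:,0]==0]=np.nan
    return P.reshape(384,512,3)
E
python3 - <<'E'
from h import *
s=sensors.get_state(); print({k:np.round(v,3).tolist() for k,v in s.items()})
for n in('scene','top'):
    z=snap(n,n+'0'); print(n,z['K'],z['k'],z['T'].round(3).tolist())
a=[cv2.imread(f'pics/{n}0.png') for n in('top','scene')]
cv2.imwrite('pics/t0.png',cv2.resize(a[0],(800,600),interpolation=cv2.INTER_CUBIC))
E
```

```text
pics
{'clock': 0.0, 'q': [-1.265, 0.69, -0.195, 1.566, 0.157, 0.902, -0.215], 'qd': [0.0, -0.002, 0.001, 0.002, -0.002, 0.001, 0.0], 'joint_torque': [-0.001, -52.756, -1.267, -15.343, -0.053, 0.007, 0.0], 'tool_pos': [0.168, 0.601, 0.238], 'eef_rot': [0.135, 0.991, -0.001, -0.0], 'contact_force': [-0.224, -1.108, -0.297], 'moment': [0.067, -0.017, -0.03], 'finger_force': 0.0, 'opening': 1.0}
scene [ 44.53156227 260.81058108 193.24675527] [-0.03509399  0.          0.          0.          0.        ] [[0.245, 0.612, -0.752, 1.501], [0.969, -0.162, 0.185, -0.36], [-0.008, -0.774, -0.633, 0.91], [0.0, 0.0, 0.0, 1.0]]
top [ 50.31175901 255.56601027 201.32770446] [0.05022025 0.         0.         0.         0.        ] [[0.028, -0.988, 0.152, 0.326], [-1.0, -0.026, 0.014, -0.107], [-0.01, -0.152, -0.988, 1.127], [0.0, 0.0, 0.0, 1.0]]
```

View pics/t0.png

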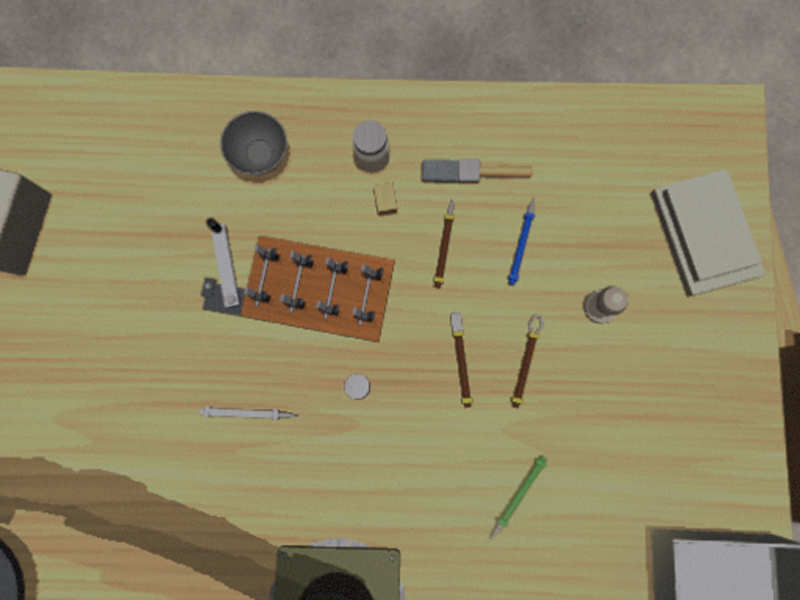

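View pics/scene0.png

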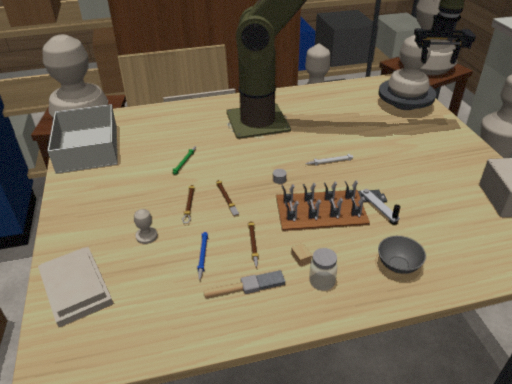

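Top view (800x600): rail at about (320,288), leg with black knob at (215,225). There are three brown tools: point (445,245), spatula (461,360) and loop (527,360), so the rake is absent. The blue, green and white look-alikes stay put.

```bash
cat > m.py <<'E'
from h import *
def tools(z,dbg=True):
    hsv=cv2.cvtColor(z['p'],cv2.COLOR_RGB2HSV); H,S,V=cv2.split(hsv)
    m=(((H<15)|(H>170))&(S>90)&(V<125)).astype(np.uint8)
    n,l,st,c=cv2.connectedComponentsWithStats(m)
    out=[]
    for i in range(1,n):
        if st[i,4]<60: continue
        v,u=np.nonzero(l==i); P=onplane(z,np.c_[u,v],.009)[:,:2]
        (cx,cy),wh,a=cv2.minAreaRect((P*1000).astype(np.float32))
        q=P.mean(0); w,U=np.linalg.eigh(np.cov((P-q).T)); d=U[:,1]; t=(P-q)@d
        ctr=q+d*(t.max()+t.min())/2
        out.append((st[i,4],ctr,np.degrees(np.arctan2(d[1],d[0]))%180,np.ptp(t)))
        if dbg: print(st[i,4],c[i].round(),ctr.round(4),out[-1][2].round(1),np.ptp(t).round(3))
    return out
E
python3 - <<'E'
from m import *
for t in('top0','scene0'):
    z=load(t); print(t); tools(z)
    P=cloud(z); hsv=cv2.cvtColor(z['p'],cv2.COLOR_RGB2HSV); H,S,V=cv2.split(hsv)
    for nm,box in (('base',None),):
        R=(P[...,0]>.3)&(P[...,0]<.9)&(P[...,1]>-.05)&(P[...,1]<.4)
        b=R&(H<14)&(S>120)&(V>100)&(abs(P[...,2]-.012)<.008)
        v,u=np.nonzero(b); Q=onplane(z,np.c_[u,v],.012)[:,:2]
        print('base',len(Q),cv2.minAreaRect((Q*1000).astype(np.float32)), 'z',np.median(P[b][:,2]))
        f=R&(P[...,2]>.055)&(P[...,2]<.085)
        n,l,st,c=cv2.connectedComponentsWithStats(f.astype(np.uint8))
        for i in range(1,n):
            if st[i,4]>8: print('hi',st[i,4],c[i].round(),np.mean(P[l==i],0).round(4),P[l==i][:,2].max().round(3))
E
```

```text
top0
135 [284. 159.] [ 0.6224 -0.1664] 171.7 0.103
160 [296. 235.] [ 0.4097 -0.2022] 8.5 0.103
156 [336. 235.] [ 0.4124 -0.3115] 166.0 0.104
216 [507. 258.] [ 0.3632 -0.7589] 178.1 0.134
103 [508. 303.] [ 0.2489 -0.7537] 176.7 0.087
base 3056 ((543.37060546875, 59.06390380859375), (242.6206817626953, 147.6768035888672), 80.77281951904297) z 0.01146377079423977
hi 115 [235.  99.] [ 0.7698 -0.0271  0.0668] 0.084
hi 41 [134. 142.] [0.6427 0.2394 0.0608] 0.065
hi 31 [166. 159.] [0.5962 0.1513 0.0653] 0.074
hi 14 [175. 161.] [0.5918 0.1265 0.067 ] 0.074
hi 32 [188. 164.] [0.5863 0.091  0.0646] 0.077
hi 17 [197. 165.] [0.5826 0.0659 0.0664] 0.072
hi 28 [211. 168.] [0.5766 0.0299 0.0665] 0.074
hi 20 [220. 169.] [0.5732 0.0051 0.0659] 0.072
hi 30 [234. 172.] [ 0.5663 -0.031   0.0663] 0.073
hi 31 [159. 187.] [0.5215 0.1636 0.0666] 0.074
hi 15 [169. 189.] [0.5172 0.1389 0.0674] 0.076
hi 29 [182. 191.] [0.5118 0.1029 0.0656] 0.073
hi 17 [191. 193.] [0.5076 0.0785 0.0651] 0.072
hi 30 [205. 195.] [0.5019 0.0416 0.0659] 0.074
hi 20 [214. 197.] [0.4981 0.0175 0.0657] 0.071
hi 26 [228. 200.] [ 0.492
[... 1030 characters left out ...]
 [0.5054 0.0392 0.065 ] 0.072
hi 12 [325. 186.] [0.5123 0.0748 0.0654] 0.073
hi 25 [334. 185.] [0.5153 0.1006 0.0644] 0.073
hi 14 [283. 189.] [ 0.4927 -0.0456  0.0629] 0.073
hi 26 [291. 188.] [ 0.4966 -0.0228  0.0646] 0.074
hi 15 [304. 187.] [0.5022 0.0144 0.0651] 0.073
hi 30 [361. 200.] [0.5993 0.1504 0.0645] 0.073
hi 16 [330. 203.] [0.5874 0.0629 0.0649] 0.072
hi 30 [339. 202.] [0.5902 0.0883 0.0643] 0.075
hi 13 [352. 201.] [0.5962 0.1245 0.0654] 0.072
hi 27 [295. 205.] [ 0.5704 -0.0335  0.0645] 0.073
hi 16 [308. 204.] [0.5774 0.0024 0.0646] 0.074
hi 27 [317. 203.] [0.5803 0.0273 0.064 ] 0.072
hi 29 [397. 207.] [0.6475 0.2363 0.0608] 0.064
hi 152 [328. 270.] [ 0.8213 -0.0305  0.0681] 0.085
```

```bash
cat > go.py <<'E'
import sys
from h import *
from scipy.spatial.transform import Rotation as Ro
def rel(x,y,z,yaw,show=True):
    s=sensors.get_state(); R=Ro.from_quat(s['eef_rot']).as_matrix(); p=np.array(s['tool_pos'])
    d=R.T@(np.array([x,y,z])-p)/.3
    cur=np.degrees(np.arctan2(R[1,1],R[0,1])); t=-((yaw-cur+90)%180-90)  # tool z is down
    print('pos',p.round(4),'yaw',cur.round(2),'F',np.round(s['contact_force'],1),'open',np.round(s['opening'],3),'clk',np.round(s['clock'],1),'q7',np.round(s['q'][6],2),'tilt',R[:,2].round(3))
    print('row',*d.round(4),round(t/360,4))
if __name__=='__main__': rel(*map(float,sys.argv[1:5]))
E
python3 go.py .645 .238 .13 80.65
```

```text
pos [0.1677 0.6015 0.238 ] yaw 74.43 F [ 0.3 -0.4 -0.1] open 1.005 clk 0.1 q7 -0.22 tilt [-0.    -0.002 -1.   ]
row -1.8578 -0.7397 0.3615 -0.0173
```

{"fn": "send_rows", "kwargs": {
  "rows": "-0.9 -0.37 0 -0.017;-0.9 -0.37 0 -0.017;-0.9 -0.37 0 -0.017;-0.9 -0.37 0 -0.017;-0.9 -0.37 0 -0.017;-0.9 -0.37 0 -0.017;-0.9 -0.37 0 -0.017;-0.9 -0.37 0 -0.017;-0.9 -0.37 0 -0.017;-0.9 -0.37 0 -0.017",
  "jaw": -1,
  "force": 20
}}

```text
clock: 0.93
tool_pos: [0.3974, 0.423, 0.2385]
eef_rot: [0.082, 0.997, 0.0, -0.001]
contact_force: [-0.4, 0.9, -0.2]
opening: 0.999
finger_force: 0.0
```

```bash
python3 go.py .645 .238 .15 80.65
```

```text
pos [0.3974 0.423  0.2385] yaw 80.55 F [-0.4  0.9 -0.2] open 0.999 clk 0.9 q7 0.31 tilt [-0.001  0.    -1.   ]
row -0.9158 -0.4729 0.2938 -0.0003
```

{"fn": "send_rows", "kwargs": {
  "rows": "-0.916 -0.473 0.294 0;-0.916 -0.473 0.294 0;-0.916 -0.473 0.294 0;-0.916 -0.473 0.294 0;-0.916 -0.473 0.294 0;-0.916 -0.473 0.294 0;-0.916 -0.473 0.294 0;-0.916 -0.473 0.294 0;-0.916 -0.473 0.294 0;-0.916 -0.473 0.294 0"
}}

```text
clock: 1.77
tool_pos: [0.6456, 0.238, 0.1493]
eef_rot: [0.083, 0.997, 0.0, -0.001]
contact_force: [-0.1, 0.6, -0.6]
opening: 1.003
finger_force: 0.0
```

```bash
python3 - <<'E'
from h import *
z=snap('wrist','w0'); print(z['T'].round(3).tolist(),z['k'],z['K'])
P=cloud(z); f=(P[...,2]>.058)&(P[...,2]<.067)
n,l,st,c=cv2.connectedComponentsWithStats(f.astype(np.uint8))
for i in range(1,n):
    if st[i,4]>30: print(st[i],c[i].round(),np.nanmean(P[l==i],0).round(4))
E
python3 go.py .645 .238 .03 80.65
```

```text
[[0.166, 0.953, 0.255, 0.578], [0.986, -0.16, -0.044, 0.25], [-0.001, 0.259, -0.966, 0.296], [0.0, 0.0, 0.0, 1.0]] [-0.03402104  0.          0.          0.          0.        ] [ 63.00130613 259.88774507 196.02126522]
[ 87  40  17  21 234] [95. 51.] [0.5178 0.1435 0.0625]
[122  41  14  19  68] [130.  54.] [0.5239 0.1667 0.0612]
[  0  43  21  21 280] [10. 53.] [0.5077 0.0825 0.0624]
[ 35  42  15  21 121] [44. 54.] [0.5127 0.1068 0.0618]
[ 19 151  19  18 240] [ 29. 159.] [0.5821 0.0704 0.0626]
[ 51 151  15  17  95] [ 61. 158.] [0.586  0.0951 0.0614]
[ 98 150  19  18 197] [108. 158.] [0.592  0.1316 0.0626]
[131 150  15  17  52] [140. 155.] [0.594  0.1556 0.0606]
[250 187  23  22 400] [261. 197.] [0.6414 0.2395 0.0621]
pos [0.6444 0.2403 0.1501] yaw 80.69 F [0.5 1.2 0.7] open 0.999 clk 1.8 q7 0.77 tilt [-0.002  0.002 -1.   ]
row -0.0041 -0.0078 0.4002 0.0001
```

View pics/w0.png

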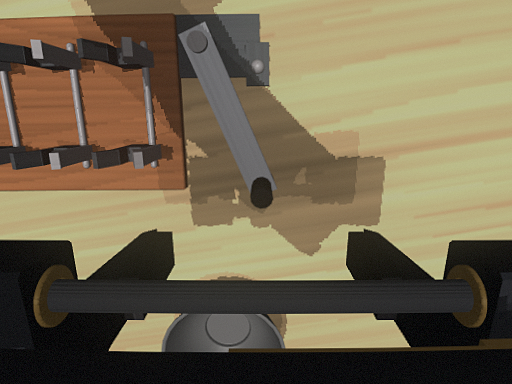

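```bash
python3 - <<'E'
from h import *
z=load('w0'); h=onplane(z,[[197.5,40.5]],.022)[0]; k=np.array([.6414,.2395]); print(h, np.hypot(*(k-h[:2])),np.degrees(np.arctan2(*(k-h[:2])[::-1])))
print('base corners',onplane(z,[[184,187],[176,15]],.012))
for a in range(int(round(np.degrees(np.arctan2(*(k-h[:2])[::-1])))),84,8): print(a,(h[:2]+.13*np.array([np.cos(np.radians(a)),np.sin(np.radians(a))])).round(4))
E
python3 go.py .641 .2395 .03 80.65
```

```text
[0.51459294 0.20938689 0.022     ] 0.13033353389160593 13.358693510410538
base corners [[0.63309189 0.16862364 0.012     ]
 [0.49009722 0.19453139 0.012     ]]
13 [0.6413 0.2386]
21 [0.636 0.256]
29 [0.6283 0.2724]
37 [0.6184 0.2876]
45 [0.6065 0.3013]
53 [0.5928 0.3132]
61 [0.5776 0.3231]
69 [0.5612 0.3308]
77 [0.5438 0.3361]
pos [0.6444 0.2403 0.1501] yaw 80.69 F [0.5 1.2 0.7] open 0.999 clk 1.8 q7 0.77 tilt [-0.002  0.002 -1.   ]
row 0.0099 -0.005 0.4002 0.0001
```

```bash
python3 go.py .641 .239 .032 103
```

```text
pos [0.6444 0.2403 0.1501] yaw 80.69 F [0.5 1.2 0.7] open 0.999 clk 1.8 q7 0.77 tilt [-0.002  0.002 -1.   ]
row 0.0096 -0.0067 0.3936 -0.062
```

{"fn": "send_rows", "kwargs": {
  "rows": "0.01 -0.007 0 -0.02;0.01 -0.007 0.1 -0.04;0.01 -0.007 0.2 -0.062;0.01 -0.007 0.3 -0.062;0.01 -0.007 0.393 -0.062;0.01 -0.007 0.393 -0.062;0.01 -0.007 0.393 -0.062"
}}

```text
clock: 2.4
tool_pos: [0.6401, 0.2388, 0.0323]
eef_rot: [-0.114, 0.993, 0.001, -0.002]
contact_force: [0.9, -0.5, 0.9]
opening: 1.001
finger_force: 0.0
```

{"fn": "send_rows", "kwargs": {
  "rows": "0 0 0 0;0 0 0 0;0 0 0 0;0 0 0 0;0 0 0 0;0 0 0 0;0 0 0 0;0 0 0 0",
  "jaw": 1,
  "force": 15
}}

```text
clock: 3.07
tool_pos: [0.6426, 0.2359, 0.0327]
eef_rot: [-0.112, 0.994, 0.0, 0.0]
contact_force: [-0.4, 0.2, 0.3]
opening: 0.417
finger_force: 0.0
```

```bash
cat > arc.py <<'E'
from h import *
from scipy.spatial.transform import Rotation as Ro
import sys
s=sensors.get_state(); R=Ro.from_quat(s['eef_rot']).as_matrix(); p=np.array(s['tool_pos']); h=np.array([.5146,.2094])
cur=np.degrees(np.arctan2(R[1,1],R[0,1]))
print(p.round(4),cur,s['contact_force'],s['opening'],s['finger_force'],'r',np.hypot(*(p[:2]-h)),'phi',np.degrees(np.arctan2(*(p[:2]-h)[::-1])))
for a in map(float,sys.argv[1:]):
    q=h+.13*np.array([np.cos(np.radians(a)),np.sin(np.radians(a))]); d=R.T@np.r_[q-p[:2],0]/.3
    print(a,*d[:2].round(3),0,round(-(min(a+90,160)-cur)/360,3),';')
E
python3 arc.py 18 23 28 33 38 43 48 53 58 58
```

```text
[0.6426 0.2359 0.0327] 102.85859657631902 [-0.37527478  0.1542699   0.26144184] 0.41676112592719394 0.0 r 0.13068544282420505 phi 11.703976364867591
18.0 0.004 0.048 0 -0.014 ;
23.0 0.009 0.085 0 -0.028 ;
28.0 0.017 0.122 0 -0.042 ;
33.0 0.029 0.158 0 -0.056 ;
38.0 0.043 0.193 0 -0.07 ;
43.0 0.061 0.226 0 -0.084 ;
48.0 0.081 0.258 0 -0.098 ;
53.0 0.104 0.288 0 -0.112 ;
58.0 0.13 0.316 0 -0.125 ;
58.0 0.13 0.316 0 -0.125 ;
```

{"fn": "send_rows", "kwargs": {
  "rows": "0 0 0 0;0 0 0 0;0 0 0 0;0 0 0 0;0 0 0 0;0 0 0 0;0 0 0 0"
}}

```text
clock: 3.65
tool_pos: [0.6426, 0.2362, 0.0326]
eef_rot: [-0.112, 0.994, 0.0, 0.0]
contact_force: [0.5, 0.8, -1.6]
opening: 0.2
finger_force: 15.0
```

{"fn": "send_rows", "kwargs": {
  "rows": "0.004 0.045 0 -0.014;0.009 0.08 0 -0.028;0.017 0.117 0 -0.042;0.028 0.153 0 -0.056;0.043 0.188 0 -0.07;0.06 0.221 0 -0.084;0.08 0.253 0 -0.098;0.103 0.283 0 -0.112;0.129 0.311 0 -0.125;0.129 0.311 0 -0.125"
}}

```text
clock: 4.48
tool_pos: [0.5824, 0.3187, 0.0327]
eef_rot: [-0.486, 0.874, -0.0, -0.001]
contact_force: [-1.1, -2.3, 2.8]
opening: 0.199
finger_force: 15.0
```

```bash
python3 arc.py 61 64 67 70 73 76 79 82 82.5 82.5
```

```text
[0.5824 0.3187 0.0327] 148.10357103174908 [-1.12212181 -2.32210818  2.80534399] 0.1989873524188275 14.999895533546805 r 0.12859005900231793 phi 58.19295243456716
61.0 -0.004 0.021 0 -0.008 ;
64.0 -0.002 0.044 0 -0.016 ;
67.0 0.001 0.066 0 -0.025 ;
70.0 0.005 0.089 0 -0.033 ;
73.0 0.01 0.111 0 -0.033 ;
76.0 0.016 0.132 0 -0.033 ;
79.0 0.024 0.154 0 -0.033 ;
82.0 0.032 0.175 0 -0.033 ;
82.5 0.034 0.178 0 -0.033 ;
82.5 0.034 0.178 0 -0.033 ;
```

{"fn": "send_rows", "kwargs": {
  "rows": "0 0.021 0 -0.008;0 0.044 0 -0.016;0.003 0.066 0 -0.025;0.006 0.089 0 -0.033;0.011 0.111 0 -0.033;0.017 0.132 0 -0.033;0.025 0.154 0 -0.033;0.032 0.172 0 -0.033;0.032 0.175 0 -0.033;0.032 0.175 0 -0.033"
}}

```text
clock: 5.32
tool_pos: [0.5378, 0.3365, 0.0326]
eef_rot: [-0.57, 0.821, -0.002, 0.002]
contact_force: [8.5, -4.5, -3.4]
opening: 0.2
finger_force: 15.0
```

```bash
python3 arc.py 82 83
```

```text
[0.5378 0.3365 0.0326] 159.56672011068113 [ 8.51494657 -4.53991192 -3.38594725] 0.20022261722836152 15.015928004868329 r 0.1291706984618013 phi 79.64633025120071
82.0 0.001 0.018 0 -0.001 ;
83.0 0.002 0.025 0 -0.001 ;
```

{"fn": "send_rows", "kwargs": {
  "rows": "0.001 0.01 0 0;0.002 0.02 0 0;0.002 0.02 0 0;0.002 0.02 0 0;0.002 0.02 0 0"
}}

```text
clock: 5.73
tool_pos: [0.5377, 0.3365, 0.0327]
eef_rot: [-0.569, 0.822, -0.004, 0.005]
contact_force: [19.0, -4.6, -9.3]
opening: 0.2
finger_force: 15.1
```

{"fn": "send_rows", "kwargs": {
  "rows": "0 -0.02 0 0;0 -0.02 0 0;0 -0.02 0 0;0 -0.02 0 0;0 -0.02 0 0;0 -0.02 0 0;0 -0.02 -0.1 0;0 -0.02 -0.2 0;0 -0.02 -0.4 0;0 -0.02 -0.4 0",
  "jaw": -1
}}

```text
clock: 6.57
tool_pos: [0.5348, 0.3397, 0.1571]
eef_rot: [-0.572, 0.82, 0.001, 0.003]
contact_force: [1.0, 1.2, 0.3]
opening: 0.927
finger_force: 0.0
```

```bash
python3 - <<'E'
from h import *
z=snap('wrist','w1'); P=cloud(z); f=(P[...,2]>.058)&(P[...,2]<.067)
n,l,st,c=cv2.connectedComponentsWithStats(f.astype(np.uint8))
for i in range(1,n):
    if st[i,4]>30: print(st[i],np.nanmean(P[l==i],0).round(4))
E
python3 go.py .5 .1 .3 80.65
```

```text
[244 184  22  22 379] [0.5366 0.3365 0.062 ]
pos [0.536  0.3408 0.1595] yaw 159.76 F [0.2 0.8 1.2] open 0.973 clk 6.6 q7 1.63 tilt [ 0.007  0.007 -1.   ]
row 0.7904 -0.1669 -0.4751 0.2198
```

```bash
python3 go.py .6 .07 .25 80.65
```

```text
pos [0.536  0.3408 0.1595] yaw 159.76 F [0.2 0.8 1.2] open 0.973 clk 6.6 q7 1.63 tilt [ 0.007  0.007 -1.   ]
row 0.7704 -0.5136 -0.3068 0.2198
```

{"fn": "send_rows", "kwargs": {
  "rows": "0 0 -0.15 0.02;0 0 -0.307 0.04;0.77 -0.514 -0.307 0.22;0.77 -0.514 -0.307 0.22;0.77 -0.514 -0.307 0.22;0.77 -0.514 -0.307 0.22;0.77 -0.514 -0.307 0.22;0.77 -0.514 -0.307 0.22;0.77 -0.514 -0.307 0.22;0.77 -0.514 -0.307 0.22"
}}

```text
clock: 7.45
tool_pos: [0.6002, 0.0577, 0.2441]
eef_rot: [0.025, 1.0, -0.003, 0.0]
contact_force: [0.7, -1.4, -0.7]
opening: 1.0
finger_force: 0.0
```

{"fn": "send_rows", "kwargs": {
  "rows": "0 0 0 0;0 0 0 0;0 0 0 0;0 0 0 0"
}}

```text
clock: 7.78
tool_pos: [0.5985, 0.0695, 0.2446]
eef_rot: [0.014, 1.0, 0.001, -0.0]
contact_force: [-0.1, -0.4, -0.4]
opening: 1.003
finger_force: 0.0
```

```bash
cat > rail.py <<'E'
from h import *
import sys
z=snap('wrist',sys.argv[1]); P=cloud(z); f=(P[...,2]>.058)&(P[...,2]<.075)&(P[...,1]<.25)&(P[...,0]<.64)
n,l,st,c=cv2.connectedComponentsWithStats(f.astype(np.uint8))
for i in range(1,n):
    if st[i,4]>20: print(st[i],c[i].round(),np.nanmedian(P[l==i],0).round(4))
E
python3 rail.py w2;python3 go.py .6 .07 .25 80.65
```

```text
[134  63  17  17 212] [141.  71.] [ 0.4874 -0.0422  0.0681]
[163  67  10  15 120] [167.  74.] [ 0.4916 -0.0158  0.0715]
[198  71  14  16 181] [204.  79.] [0.4968 0.019  0.0682]
[225  76  12  14 146] [230.  82.] [0.5015 0.0443 0.0708]
[260  80  13  16 143] [266.  87.] [0.5071 0.0787 0.0692]
[284  85  16  14 184] [292.  91.] [0.5116 0.1041 0.0698]
[323  89  10  15 111] [327.  96.] [0.5169 0.1381 0.07  ]
[345  94  18  13 202] [354. 100.] [0.5211 0.1652 0.0691]
[131 142  16  13 190] [138. 148.] [ 0.5621 -0.0549  0.0675]
[159 145  10  14 111] [164. 151.] [ 0.566  -0.0275  0.0713]
[192 150  13  13 143] [197. 156.] [0.5722 0.0063 0.0691]
[217 152  11  15 139] [222. 159.] [0.5762 0.032  0.0708]
[250 157  12  14 124] [256. 163.] [0.582  0.0665 0.0697]
[274 160  14  15 160] [280. 167.] [0.586  0.0919 0.0696]
[309 165  11  13 102] [314. 171.] [0.5918 0.1264 0.0702]
[330 167  17  15 181] [338. 174.] [0.5961 0.1527 0.0684]
pos [0.5986 0.0692 0.2446] yaw 88.37 F [-0.5 -0.6  0.2] open 0.999 clk 7.8 q7 1.09 tilt [-0.     0.001 -1.   ]
row -0.0047 0.0029 -0.018 0.0214
```

View pics/w2.png

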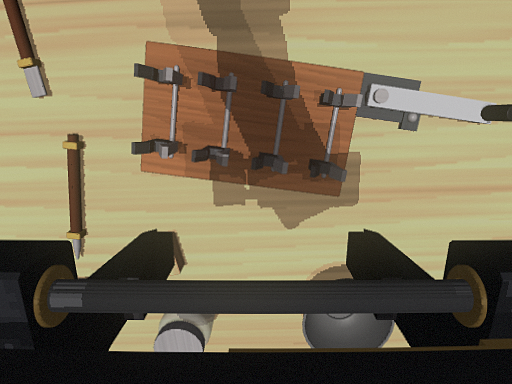

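```bash
python3 - <<'E'
from h import *
z=load('w2'); P=cloud(z); f=(P[...,2]>.058)&(P[...,2]<.075)&(P[...,1]<.25)&(P[...,0]<.64)
n,l,st,c=cv2.connectedComponentsWithStats(f.astype(np.uint8))
B=[P[l==i] for i in range(1,n) if st[i,4]>20]; C=np.array([np.median(b,0) for b in B])
far=C[:,0]>C[:,1]*.165+.53; a=C[far]; b=C[~far]; dx=(a-b).mean(0)[:2]; dy=(a[6:8]-a[0:2]+b[6:8]-b[0:2]).mean(0)[:2]
print('dx',dx,np.hypot(*dx),np.degrees(np.arctan2(dx[1],dx[0])),'dy',np.hypot(*dy),np.degrees(np.arctan2(dy[1],dy[0]))-90)
cen=C.mean(0)[:2]; print('fork centre',cen)
th=np.arctan2(-dy[0],dy[1]); ux=np.array([np.cos(th),np.sin(th)]); uy=np.array([-ux[1],ux[0]])
for h0,h1 in((.064,.075),(.055,.064)):
  for i in range(0,8,2):
    o=[]
    for Q in(B[i],B[i+1],B[8+i],B[9+i]):
        Q=Q[(Q[:,2]>h0)&(Q[:,2]<h1)]; y=(Q[:,:2]-cen)@uy
        o+=[(y.min()*1000).round(1),(y.max()*1000).round(1)] if len(Q) else [0,0]
    print(h0,i,o)
hsv=cv2.cvtColor(z['p'],cv2.COLOR_RGB2HSV); H,S,V=cv2.split(hsv)
m=(H<14)&(S>100)&(abs(P[...,2]-.012)<.006)&(P[...,1]>-.1)
v,u=np.nonzero(m); Q=onplane(z,np.c_[u,v],.012)[:,:2]; r=(Q-cen)@np.c_[ux,uy]
print(len(Q),np.percentile(r,[.1,99.9],axis=0)*1000, Q.mean(0))
E
```

```text
dx [ 0.07479524 -0.01224341] 0.07579069191947349 -9.296434253599534 dy 0.36616465358975436 -9.333814326305742
fork centre [0.54165    0.05530452]
0.064 0 [np.float64(-111.8), np.float64(-102.0), np.float64(-83.6), np.float64(-74.0), np.float64(-112.2), np.float64(-102.3), np.float64(-83.3), np.float64(-73.3)]
0.064 2 [np.float64(-49.7), np.float64(-40.0), np.float64(-21.1), np.float64(-11.9), np.float64(-49.1), np.float64(-41.3), np.float64(-21.9), np.float64(-12.3)]
0.064 4 [np.float64(12.0), np.float64(20.8), np.float64(39.9), np.float64(49.7), np.float64(12.2), np.float64(20.2), np.float64(39.7), np.float64(49.8)]
0.064 6 [np.float64(74.0), np.float64(82.2), np.float64(102.1), np.float64(112.3), np.float64(74.1), np.float64(82.1), np.float64(102.2), np.float64(112.2)]
0.055 0 [np.float64(-104.3), np.float64(-99.7), np.float64(-86.6), np.float64(-77.8), np.float64(-106.7), np.float64(-100.0), np.float64(-86.0), np.float64(-76.6)]
0.055 2 [np.float64(-45.6), np.float64(-37.5), np.float64(-24.1), np.float64(-17.7), np.float64(-41.7), np.float64(-38.6), np.float64(-24.8), np.float64(-16.1)]
0.055 4 [np.float64(16.5), np.float64(23.3), np.float64(36.5), np.float64(47.9), np.float64(17.9), np.float64(23.0), np.float64(37.0), np.float64(45.6)]
0.055 6 [np.float64(82.4), np.float64(85.1), np.float64(98.9), np.float64(105.4), np.float64(77.6), np.float64(85.4), np.float64(99.0), np.float64(106.4)]
20900 [[ -74.05105611 -121.48964637]
 [  73.83748265  125.89600761]] [0.5367705  0.05654265]
```

```bash
python3 go.py .6185 -.1666 .15 81.6
```

```text
pos [0.5986 0.0692 0.2446] yaw 88.37 F [-0.5 -0.6  0.2] open 0.999 clk 7.8 q7 1.09 tilt [-0.     0.001 -1.   ]
row -0.0889 -0.784 0.3146 0.0188
```

{"fn": "send_rows", "kwargs": {
  "rows": "-0.089 -0.784 0 0.019;-0.089 -0.784 0 0.019;-0.089 -0.784 0 0.019;-0.089 -0.784 0.1 0.019;-0.089 -0.784 0.2 0.019;-0.089 -0.784 0.3 0.019;-0.089 -0.784 0.315 0.019;-0.089 -0.784 0.315 0.019;-0.089 -0.784 0.315 0.019;-0.089 -0.784 0.315 0.019"
}}

```text
clock: 8.67
tool_pos: [0.6193, -0.1657, 0.1517]
eef_rot: [0.074, 0.997, 0.001, 0.001]
contact_force: [0.1, 0.9, 0.2]
opening: 1.003
finger_force: 0.0
```

```bash
cat > w.py <<'E'
import sys
from m import *
z=snap('wrist',sys.argv[1]); print(z['T'][:3,3].round(4))
hsv=cv2.cvtColor(z['p'],cv2.COLOR_RGB2HSV); H,S,V=cv2.split(hsv); P=cloud(z); h=float(sys.argv[2])
m=((((H<14)|(H>170))&(S>80)&(V<170))&(np.abs(P[...,2]-h)<.012)).astype(np.uint8); m[235:]=0
n,l,st,c=cv2.connectedComponentsWithStats(m)
for i in range(1,n):
    if st[i,4]<250: continue
    Q=P[l==i]; v,u=np.nonzero(l==i); X=onplane(z,np.c_[u,v],h+.004)[:,:2]
    q=X.mean(0); ww,U=np.linalg.eigh(np.cov((X-q).T)); d=U[:,1]; t=(X-q)@d; lo,hi=np.percentile(t,[.3,99.7])
    a=np.degrees(np.arctan2(d[1],d[0])); a=(a+90)%180-90
    if hi-lo>.07: print(st[i,4],c[i].round(),'ctr',(q+d*(lo+hi)/2).round(4),'dir',a.round(2),'yaw',(a+90).round(2),'len',(hi-lo).round(3),'ztop',np.percentile(Q[:,2],90).round(4))
E
python3 w.py w3 .009; python3 go.py .6185 -.1666 .006 81.6
```

```text
[ 0.5515 -0.1552  0.2978]
9671 [406.  98.] ctr [ 0.5692 -0.0168] dir 45.29 yaw 135.29 len 0.185 ztop 0.0131
5580 [440.  55.] ctr [0.5252 0.0053] dir -10.59 yaw 79.41 len 0.08 ztop 0.0131
414 [258. 166.] ctr [ 0.6051 -0.1642] dir -6.31 yaw 83.69 len 0.078 ztop 0.0168
pos [ 0.6197 -0.1656  0.1523] yaw 81.5 F [0.  0.5 0.2] open 1.001 clk 8.7 q7 1.33 tilt [ 0.004  0.002 -1.   ]
row 0.0052 -0.005 0.4877 -0.0003
```

View pics/w3.png

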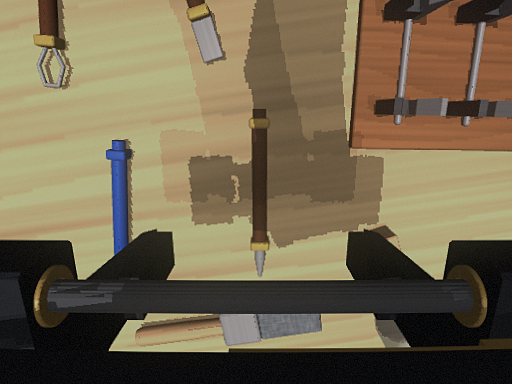

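```bash
cat > w.py <<'E'
import sys
from h import *
# wrist/top view: brass collars at handle height h -> pairs ~0.1 m apart
def collars(z,h,hi=260,amin=25):
    H,S,V=cv2.split(cv2.cvtColor(z['p'],cv2.COLOR_RGB2HSV)); P=cloud(z)
    m=((H>15)&(H<32)&(S>130)&(P[...,2]>h-.002)&(P[...,2]<h+.02)).astype(np.uint8); m[hi:]=0
    n,l,st,c=cv2.connectedComponentsWithStats(m); X=[]
    for i in range(1,n):
        if st[i,4]<amin: continue
        X.append(onplane(z,[c[i]],h+.006)[0,:2]); print(' collar',st[i],c[i].round(),X[-1].round(4),np.median(P[l==i][:,2]).round(4))
    for i in range(len(X)):
        for j in range(i):
            d=X[i]-X[j]; 
            if abs(np.hypot(*d)-.099)<.012: a=(np.degrees(np.arctan2(d[1],d[0]))+90)%180-90; print('TOOL',((X[i]+X[j])/2).round(4),'dir',a.round(2),'yaw',(a+90).round(2),'len',np.hypot(*d).round(4))
if __name__=='__main__':
    z=load(sys.argv[1]) if len(sys.argv)>3 else snap('wrist',sys.argv[1])
    collars(z,float(sys.argv[2]))
E
python3 w.py w3 .009 old
```

```text
collar [187   3  23  18 233] [198.  11.] [ 0.4658 -0.1932] 0.0179
 collar [ 34  34  28  15 282] [47. 40.] [ 0.4665 -0.3237] 0.0178
 collar [250 117  19  12 190] [259. 123.] [ 0.5614 -0.1573] 0.0181
 collar [251 238  18  12 123] [259. 245.] [ 0.6769 -0.1747] 0.0179
TOOL [ 0.5136 -0.1752] dir 20.56 yaw 110.56 len 0.1022
```

```bash
sed -i 's/-.099)/-.117)/' w.py; python3 go.py .6192 -.166 .005 81.4
```

```text
pos [ 0.6197 -0.1656  0.1523] yaw 81.5 F [0.  0.5 0.2] open 1.001 clk 8.7 q7 1.33 tilt [ 0.004  0.002 -1.   ]
row 0.0032 -0.0027 0.4911 0.0003
```

{"fn": "send_rows", "kwargs": {
  "rows": "0.003 -0.002 0.12 0;0.003 -0.002 0.24 0;0.003 -0.002 0.36 0;0.003 -0.002 0.44 0;0.003 -0.002 0.488 0;0.003 -0.002 0.488 0;0.003 -0.002 0.488 0;0.003 -0.002 0.488 0;0.003 -0.002 0.488 0;0.003 -0.002 0.488 0",
  "jaw": 1,
  "force": 50
}}

```text
clock: 9.55
tool_pos: [0.6183, -0.1692, 0.0057]
eef_rot: [0.076, 0.997, -0.0, 0.002]
contact_force: [0.6, -0.2, 0.3]
opening: 0.265
finger_force: 0.0
```

{"fn": "send_rows", "kwargs": {
  "rows": "0 0 0 0;0 0 0 0;0 0 0 0;0 0 0 0;0 0 0 0;0 0 0 0;0 0 0 0;0 0 0 0;0 0 0 0"
}}

```text
clock: 10.3
tool_pos: [0.6177, -0.1689, 0.0048]
eef_rot: [0.076, 0.997, 0.0, 0.001]
contact_force: [0.2, 0.3, 6.5]
opening: 0.144
finger_force: 50.0
```

{"fn": "send_rows", "kwargs": {
  "rows": "0 0 -0.1 0;0 0 -0.2 0;0 0 -0.3 0;0 0 -0.4 0;0 0 -0.45 0;0 0 -0.45 0;0 0 -0.45 0"
}}

```text
clock: 10.88
tool_pos: [0.6171, -0.1692, 0.1392]
eef_rot: [0.076, 0.997, -0.0, 0.001]
contact_force: [-0.4, -0.2, -0.3]
opening: 0.14
finger_force: 50.0
```

```bash
python3 go.py .5266 -.0365 .14 80.68; python3 w.py w4 .135
```

```text
pos [ 0.6171 -0.1692  0.1392] yaw 81.27 F [-0.4 -0.2 -0.3] open 0.14 clk 10.9 q7 1.32 tilt [ 0.001 -0.    -1.   ]
row 0.3652 0.3914 -0.0031 0.0017
 collar [239 127  41  23 815] [259. 138.] [ 0.5609 -0.1603] 0.1524
```

{"fn": "send_rows", "kwargs": {
  "rows": "0.365 0.391 0 0.002;0.365 0.391 0 0.002;0.365 0.391 0 0.002;0.365 0.391 0 0.002;0.365 0.391 0 0.002;0.365 0.391 0 0.002;0.365 0.391 0 0.002;0.365 0.391 0 0.002"
}}

```text
clock: 11.6
tool_pos: [0.5269, -0.038, 0.138]
eef_rot: [0.083, 0.997, -0.0, -0.0]
contact_force: [-0.1, 0.3, -0.9]
opening: 0.139
finger_force: 50.0
```

```bash
python3 go.py .5266 -.0365 .14 80.68; python3 w.py w5 .14;  python3 - <<'E'
from h import *
z=load('w5'); P=cloud(z); f=(P[...,2]>.062)&(P[...,2]<.075)&(P[...,0]<.64)
n,l,st,c=cv2.connectedComponentsWithStats(f.astype(np.uint8))
for i in range(1,n):
    if st[i,4]>30: print(st[i],np.nanmedian(P[l==i],0).round(4))
E
```

```text
pos [ 0.5269 -0.038   0.138 ] yaw 80.44 F [-0.1  0.3 -0.9] open 0.139 clk 11.6 q7 1.06 tilt [-0.001 -0.001 -1.   ]
row 0.002 0.0048 -0.0067 -0.0007
 collar [238 127  43  23 860] [259. 138.] [ 0.4704 -0.0282] 0.1513
[324 147  12  20 192] [0.497  0.0156 0.0704]
[359 147  22  20 362] [0.5013 0.0432 0.0699]
[413 147  11  19 162] [0.5063 0.0762 0.0706]
[445 146  25  20 393] [0.511  0.1039 0.0692]
[497 147  14  18 207] [0.5164 0.137  0.0699]
[234 148  10  19 178] [ 0.4869 -0.0457  0.0706]
[275 148  14  19 255] [ 0.4916 -0.0167  0.0712]
[431 245  22  22 350] [0.5855 0.0921 0.069 ]
[478 245  13  19 193] [0.5906 0.1251 0.0699]
[507 244   5  16  48] [0.5969 0.1495 0.0632]
```

View pics/w5.png

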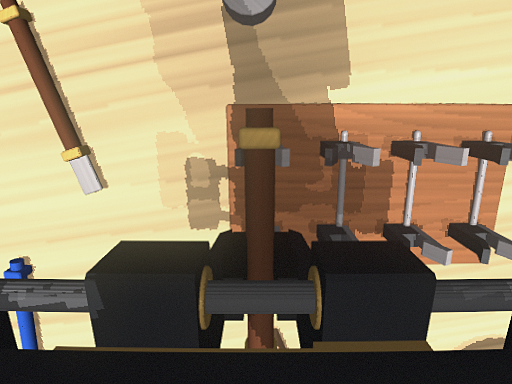

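{"fn": "send_rows", "kwargs": {
  "rows": "0 0.002 0.08 0;0 0.002 0.16 0;0 0.002 0.2 0;0 0.002 0.23 0;0 0.002 0.26 0;0 0.002 0.29 0;0 0.002 0.31 0;0 0.002 0.325 0;0 0.002 0.335 0;0 0.002 0.335 0"
}}

```text
clock: 12.48
tool_pos: [0.5284, -0.0355, 0.0404]
eef_rot: [0.082, 0.997, 0.0, 0.002]
contact_force: [-2.7, 1.4, 19.7]
opening: 0.14
finger_force: 50.0
```

```bash
python3 go.py .5266 -.0365 .04 80.68; python3 w.py w6 .045
```

```text
pos [ 0.5284 -0.0355  0.0404] yaw 80.58 F [-2.7  1.4 19.7] open 0.14 clk 12.5 q7 0.99 tilt [ 0.004  0.    -1.   ]
row 0.0054 -0.0043 0.0015 -0.0003
 collar [238 126  43  24 891] [259. 138.] [ 0.4716 -0.0259] 0.0537
```

{"fn": "send_rows", "kwargs": {
  "rows": "0 0 0.007 0;0 0 0.007 0;0 0 0.007 0;0 0 0 0;0 0 -0.006 0;0 0 -0.006 0"
}}

```text
clock: 13.03
tool_pos: [0.528, -0.0354, 0.0407]
eef_rot: [0.082, 0.997, 0.001, 0.001]
contact_force: [1.8, 1.5, 4.8]
opening: 0.143
finger_force: 50.0
```

{"fn": "send_rows", "kwargs": {
  "rows": "0 0 0 0;0 0 0 0;0 0 0 0;0 0 0 0;0 0 0 0;0 0 0 0;0 0 -0.1 0;0 0 -0.2 0;0 0 -0.35 0;0 0 -0.35 0",
  "jaw": 0.2
}}

```text
clock: 13.87
tool_pos: [0.5298, -0.0357, 0.1504]
eef_rot: [0.082, 0.997, 0.001, 0.005]
contact_force: [0.6, -0.1, 0.4]
opening: 0.398
finger_force: 0.0
```

```bash
python3 go.py .41 -.2037 .16 98.5; python3 w.py w7 .045; python3 -c "
from h import *; from w import collars
z=snap('top','t1'); collars(z,.009,500,4)"
```

```text
pos [ 0.5298 -0.0357  0.1504] yaw 80.54 F [ 0.6 -0.1  0.4] open 0.398 clk 13.9 q7 1.05 tilt [ 0.009  0.    -1.   ]
row 0.3015 -0.6179 -0.0358 -0.0499
 collar [248 117  24  12 272] [259. 122.] [ 0.4711 -0.026 ] 0.054
 collar [251 254  20   6  55] [261. 258.] [ 0.5834 -0.0434] 0.053
TOOL [ 0.5273 -0.0347] dir -8.86 yaw 81.14 len 0.1136
 collar [290 212   7   4  22] [293. 213.] [ 0.4665 -0.1942] 0.0172
 collar [338 213   7   4  22] [341. 214.] [ 0.4671 -0.3247] 0.0169
 collar [296 254   6   5  24] [299. 256.] [ 0.3524 -0.2106] 0.0177
 collar [328 254   7   5  25] [331. 256.] [ 0.3548 -0.2967] 0.0163
TOOL [ 0.4095 -0.2024] dir 8.19 yaw 98.19 len 0.1153
TOOL [ 0.411  -0.3107] dir -14.01 yaw 75.99 len 0.1157
```

{"fn": "send_rows", "kwargs": {
  "rows": "0.3 -0.612 -0.036 -0.02;0.3 -0.612 -0.036 -0.049;0.3 -0.612 -0.036 -0.049;0.3 -0.612 -0.036 -0.049;0.3 -0.612 -0.036 -0.049;0.3 -0.612 -0.036 -0.049;0.3 -0.612 -0.036 -0.049;0.3 -0.612 -0.036 -0.049;0.3 -0.612 -0.036 -0.049",
  "jaw": -0.4
}}

```text
clock: 14.72
tool_pos: [0.4087, -0.2005, 0.1553]
eef_rot: [-0.073, 0.997, 0.001, 0.0]
contact_force: [0.5, 0.8, 0.7]
opening: 0.703
finger_force: 0.0
```

```bash
python3 w.py w8 .009; python3 go.py .4095 -.2024 .005 98.3
```

```text
collar [150 104  21  15 103] [159. 111.] [ 0.3529 -0.2977] 0.018
 collar [248 117  20  11 181] [258. 122.] [ 0.3507 -0.2101] 0.018
 collar [115 220  20  13 145] [124. 226.] [ 0.4665 -0.3255] 0.0179
 collar [249 237  18  11 132] [257. 244.] [ 0.4661 -0.1936] 0.0178
TOOL [ 0.4097 -0.3116] dir -13.75 yaw 76.25 len 0.1169
TOOL [ 0.4084 -0.2018] dir 8.13 yaw 98.13 len 0.1166
pos [ 0.4088 -0.2004  0.1554] yaw 98.4 F [-0.6 -0.6  0.2] open 0.699 clk 14.8 q7 1.53 tilt [ 0.     0.001 -1.   ]
row -0.0013 -0.0075 0.5014 0.0003
```

{"fn": "send_rows", "kwargs": {
  "rows": "0.001 -0.005 0.12 0;0.001 -0.005 0.24 0;0.001 -0.005 0.36 0;0.001 -0.005 0.44 0;0.001 -0.005 0.5 0;0.001 -0.005 0.5 0;0.001 -0.005 0.5 0;0.001 -0.005 0.5 0;0.001 -0.005 0.5 0;0.001 -0.005 0.5 0",
  "jaw": 1,
  "force": 50
}}

```text
clock: 15.6
tool_pos: [0.4094, -0.2027, 0.008]
eef_rot: [-0.074, 0.997, -0.001, 0.002]
contact_force: [-1.7, 0.5, 33.9]
opening: 0.139
finger_force: 50.0
```

{"fn": "send_rows", "kwargs": {
  "rows": "0 0 0 0;0 0 0 0;0 0 0 0;0 0 0 0;0 0 0 0;0 0 -0.1 0;0 0 -0.2 0;0 0 -0.3 0;0 0 -0.45 0;0 0 -0.45 0"
}}

```text
clock: 16.43
tool_pos: [0.4078, -0.2018, 0.1419]
eef_rot: [-0.073, 0.997, 0.002, -0.001]
contact_force: [1.4, -2.0, -0.8]
opening: 0.146
finger_force: 50.0
```

```bash
python3 go.py .5367 .0247 .14 80.68
```

```text
pos [ 0.4078 -0.2018  0.1419] yaw 98.37 F [ 1.4 -2.  -0.8] open 0.146 clk 16.4 q7 1.24 tilt [-0.002  0.004 -1.   ]
row -0.5351 0.6844 0.0081 0.0491
```

{"fn": "send_rows", "kwargs": {
  "rows": "-0.535 0.684 0 0.01;-0.535 0.684 0 0.03;-0.535 0.684 0 0.049;-0.535 0.684 0 0.049;-0.535 0.684 0 0.049;-0.535 0.684 0 0.049;-0.535 0.684 0 0.049;-0.535 0.684 0 0.049;-0.535 0.684 0 0.049"
}}

```text
clock: 17.18
tool_pos: [0.5367, 0.0238, 0.1404]
eef_rot: [0.08, 0.997, -0.0, -0.001]
contact_force: [-0.2, -0.5, -1.2]
opening: 0.139
finger_force: 50.0
```

```bash
python3 w.py w9 .14; python3 go.py .5367 .0247 .14 80.68
```

```text
collar [240 122  41  22 850] [260. 133.] [0.4782 0.0337] 0.1499
pos [0.5362 0.0219 0.1403] yaw 80.62 F [ 0.9 -1.2 -1.3] open 0.139 clk 17.2 q7 0.67 tilt [-0.002 -0.001 -1.   ]
row -0.0003 0.0097 0.0009 -0.0002
```

View pics/w9.png

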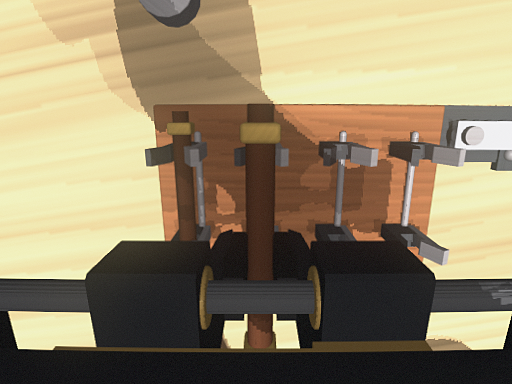

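{"fn": "send_rows", "kwargs": {
  "rows": "0 0.002 0.08 0;0 0.002 0.16 0;0 0.002 0.2 0;0 0.002 0.23 0;0 0.002 0.26 0;0 0.002 0.28 0;0 0.002 0.3 0;0 0.002 0.315 0;0 0.002 0.328 0;0 0.002 0.328 0",
  "force": 60
}}

```text
clock: 18.07
tool_pos: [0.5398, 0.0255, 0.0442]
eef_rot: [0.081, 0.997, 0.002, 0.003]
contact_force: [0.5, 3.8, 7.3]
opening: 0.138
finger_force: 60.0
```

```bash
python3 w.py w10 .045; python3 go.py .5367 .0247 .04 80.68
```

```text
collar [ 97 123  50  22 954] [121. 133.] [ 0.4712 -0.0246] 0.0538
 collar [239 122  41  22 856] [259. 133.] [0.481  0.0352] 0.0539
pos [0.5397 0.0254 0.0442] yaw 80.66 F [1.5 5.3 7.3] open 0.136 clk 18.1 q7 0.54 tilt [ 0.006  0.004 -1.   ]
row 0.0097 -0.0042 0.014 -0.0
```

Collar height matches the first seated tool. I'll press slightly more, release and lift.

{"fn": "send_rows", "kwargs": {
  "rows": "0 0 0.007 0;0 0 0.01 0;0 0 0.01 0;0 0 0 0;0 0 0 0"
}}

```text
clock: 18.53
tool_pos: [0.5395, 0.0255, 0.0443]
eef_rot: [0.081, 0.997, 0.003, 0.003]
contact_force: [2.2, 4.9, 5.7]
opening: 0.134
finger_force: 60.0
```

{"fn": "send_rows", "kwargs": {
  "rows": "0 0 0 0;0 0 0 0;0 0 0 0;0 0 0 0;0 0 0 0;0 0 0 0;0 0 -0.1 0;0 0 -0.2 0;0 0 -0.36 0;0 0 -0.36 0",
  "jaw": 0.2
}}

```text
clock: 19.37
tool_pos: [0.54, 0.0238, 0.1555]
eef_rot: [0.082, 0.997, 0.001, 0.004]
contact_force: [0.4, 0.7, 0.8]
opening: 0.397
finger_force: 0.0
```

```bash
python3 w.py w11 .045; python3 -c "
from h import *; from w import collars
z=snap('top','t2'); collars(z,.009,500,4)"; python3 go.py .41 -.311 .155 76.2
```

```text
collar [250 115  23  13 263] [261. 121.] [0.4809 0.0353] 0.054
 collar [171 116  26  13 268] [183. 122.] [ 0.4712 -0.0252] 0.054
 collar [252 252  20   8  67] [262. 255.] [0.5935 0.0174] 0.0531
TOOL [0.5372 0.0264] dir -9.0 yaw 81.0 len 0.114
 collar [338 213   7   4  23] [341. 214.] [ 0.4673 -0.3244] 0.017
 collar [328 253   7   6  28] [331. 256.] [ 0.3551 -0.2965] 0.0167
TOOL [ 0.4112 -0.3104] dir -13.96 yaw 76.04 len 0.1156
pos [0.5386 0.0228 0.1523] yaw 80.52 F [-1.2 -0.4 -0.7] open 0.401 clk 19.5 q7 0.68 tilt [ 0.004  0.    -1.   ]
row 0.2396 -1.1682 -0.0114 0.012
```

{"fn": "send_rows", "kwargs": {
  "rows": "0.12 -0.58 -0.011 0.006;0.12 -0.58 -0.011 0.006;0.12 -0.58 -0.011 0.006;0.12 -0.58 -0.011 0.006;0.12 -0.58 -0.011 0.006;0.12 -0.58 -0.011 0.006;0.12 -0.58 -0.011 0.006",
  "jaw": -0.4
}}

```text
clock: 20.05
tool_pos: [0.4727, -0.1428, 0.1527]
eef_rot: [0.102, 0.995, 0.001, -0.001]
contact_force: [1.0, 1.2, -0.5]
opening: 0.701
finger_force: 0.0
```

```bash
python3 go.py .41 -.311 .155 76.2
```

```text
pos [ 0.4727 -0.1428  0.1527] yaw 78.33 F [ 1.   1.2 -0.5] open 0.701 clk 20.0 q7 0.9 tilt [-0.001  0.001 -1.   ]
row 0.0914 -0.5913 -0.0079 0.0059
```

{"fn": "send_rows", "kwargs": {
  "rows": "0.091 -0.591 -0.008 0.006;0.091 -0.591 -0.008 0.006;0.091 -0.591 -0.008 0.006;0.091 -0.591 -0.008 0.006;0.091 -0.591 -0.008 0.006;0.091 -0.591 -0.008 0.006;0.091 -0.591 -0.008 0.006;0.091 -0.591 -0.008 0.006"
}}

```text
clock: 20.72
tool_pos: [0.4128, -0.3081, 0.1561]
eef_rot: [0.117, 0.993, 0.001, 0.001]
contact_force: [0.8, 0.2, -0.0]
opening: 0.695
finger_force: 0.0
```

```bash
python3 w.py w12 .009; python3 go.py .41 -.311 .006 76.2
```

```text
collar [247 113  19  14 191] [256. 120.] [ 0.3527 -0.2966] 0.0181
 collar [247 236  18  11 115] [255. 242.] [ 0.4664 -0.3252] 0.0177
TOOL [ 0.4095 -0.3109] dir -14.09 yaw 75.91 len 0.1171
pos [ 0.4128 -0.3081  0.1562] yaw 76.54 F [ 0.3  0.7 -0.5] open 0.7 clk 20.8 q7 1.23 tilt [ 0.001  0.002 -1.   ]
row 0.0071 -0.0126 0.5005 0.0009
```

{"fn": "send_rows", "kwargs": {
  "rows": "0.008 -0.012 0.12 0.002;0.008 -0.012 0.24 0.002;0.008 -0.012 0.36 0.002;0.008 -0.012 0.45 0.002;0.008 -0.012 0.5 0.002;0.008 -0.012 0.5 0.002;0.008 -0.012 0.5 0.002"
}}

```text
clock: 21.35
tool_pos: [0.4087, -0.3118, 0.0059]
eef_rot: [0.124, 0.992, 0.001, -0.0]
contact_force: [0.5, 0.1, 0.4]
opening: 0.697
finger_force: 0.0
```

{"fn": "send_rows", "kwargs": {
  "rows": "0 0 0 0;0 0 0 0;0 0 0 0;0 0 0 0;0 0 0 0;0 0 0 0;0 0 0 0;0 0 0 0;0 0 0 0;0 0 0 0",
  "jaw": 1,
  "force": 50
}}

```text
clock: 22.18
tool_pos: [0.4079, -0.3138, 0.0063]
eef_rot: [0.126, 0.992, 0.0, 0.0]
contact_force: [-0.2, 1.0, 2.6]
opening: 0.143
finger_force: 50.0
```

{"fn": "send_rows", "kwargs": {
  "rows": "0 0 0 0;0 0 0 0;0 0 -0.1 0;0 0 -0.2 0;0 0 -0.3 0;0 0 -0.45 0;0 0 -0.45 0;0 0 -0.45 0"
}}

```text
clock: 22.85
tool_pos: [0.4087, -0.3151, 0.1431]
eef_rot: [0.127, 0.992, -0.001, 0.002]
contact_force: [-0.4, -0.0, -1.0]
opening: 0.142
finger_force: 50.0
```

```bash
python3 w.py w13 .14; python3 go.py .5467 .0859 .14 80.68
```

```text
collar [239 126  41  24 836] [259. 138.] [ 0.3535 -0.3006] 0.1546
pos [ 0.4076 -0.3146  0.1414] yaw 75.47 F [ 0.1  1.  -2.1] open 0.143 clk 22.9 q7 1.19 tilt [ 0.001 -0.001 -1.   ]
row -0.1139 1.4087 0.0038 -0.0145
```

{"fn": "send_rows", "kwargs": {
  "rows": "-0.057 0.704 0 -0.007;-0.057 0.704 0 -0.007;-0.057 0.704 0 -0.007;-0.057 0.704 0 -0.007;-0.057 0.704 0 -0.007;-0.057 0.704 0 -0.007;-0.057 0.704 0 -0.007;-0.057 0.704 0 -0.007"
}}

```text
clock: 23.57
tool_pos: [0.4757, -0.1142, 0.1397]
eef_rot: [0.104, 0.995, -0.001, -0.002]
contact_force: [-0.5, -0.1, -1.4]
opening: 0.142
finger_force: 50.0
```

```bash
python3 go.py .5467 .0859 .14 80.68
```

```text
pos [ 0.4757 -0.1142  0.1397] yaw 78.09 F [-0.5 -0.1 -1.4] open 0.142 clk 23.6 q7 0.8 tilt [-0.004 -0.001 -1.   ]
row -0.094 0.7014 -0.0025 -0.0072
```

{"fn": "send_rows", "kwargs": {
  "rows": "-0.094 0.701 0 -0.007;-0.094 0.701 0 -0.007;-0.094 0.701 0 -0.007;-0.094 0.701 0 -0.007;-0.094 0.701 0 -0.007;-0.094 0.701 0 -0.007;-0.094 0.701 0 -0.007;-0.094 0.701 0 -0.007;-0.094 0.701 0 -0.007"
}}

```text
clock: 24.32
tool_pos: [0.5474, 0.082, 0.1403]
eef_rot: [0.084, 0.996, -0.002, -0.001]
contact_force: [0.1, 0.4, -1.0]
opening: 0.144
finger_force: 50.0
```

```bash
python3 w.py w14 .14; python3 go.py .5467 .0859 .14 80.68
```

```text
collar [239 127  41  23 855] [259. 138.] [0.491  0.0917] 0.1521
pos [0.5475 0.0823 0.1405] yaw 80.32 F [ 0.4 -0.2 -1.6] open 0.144 clk 24.4 q7 0.58 tilt [-0.002 -0.003 -1.   ]
row 0.0047 0.0113 0.0016 -0.001
```

{"fn": "send_rows", "kwargs": {
  "rows": "0.006 0.011 0.08 -0.001;0.006 0.011 0.16 -0.001;0.006 0.011 0.2 -0.001;0.006 0.011 0.23 -0.001;0.006 0.011 0.26 -0.001;0.006 0.011 0.28 -0.001;0.006 0.011 0.3 -0.001;0.006 0.011 0.315 -0.001;0.006 0.011 0.335 -0.001;0.006 0.011 0.335 -0.001",
  "force": 60
}}

```text
clock: 25.2
tool_pos: [0.5476, 0.0875, 0.0421]
eef_rot: [0.08, 0.997, -0.002, 0.001]
contact_force: [-2.2, -3.7, 11.9]
opening: 0.137
finger_force: 60.0
```

```bash
python3 w.py w15 .045; python3 go.py .5467 .0859 .04 80.68
```

```text
collar [ 94 127  51  22 996] [119. 138.] [0.4809 0.0366] 0.0538
 collar [238 126  42  23 874] [259. 138.] [0.4908 0.0968] 0.0538
 collar [  0 128  15  22 273] [  6. 138.] [ 0.4726 -0.014 ] 0.0474
TOOL [0.4817 0.0414] dir 80.67 yaw 170.67 len 0.1122
pos [0.5476 0.0876 0.0421] yaw 80.83 F [-0.3 -3.8 11.5] open 0.141 clk 25.2 q7 0.45 tilt [ 0.002 -0.003 -1.   ]
row 0.0022 -0.006 0.0072 0.0004
```

{"fn": "send_rows", "kwargs": {
  "rows": "0 0 0.007 0;0 0 0.01 0;0 0 0.01 0;0 0 0 0;0 0 0 0"
}}

```text
clock: 25.67
tool_pos: [0.5477, 0.0883, 0.0421]
eef_rot: [0.08, 0.997, -0.001, 0.001]
contact_force: [-1.8, -4.0, 14.8]
opening: 0.137
finger_force: 60.0
```

{"fn": "send_rows", "kwargs": {
  "rows": "0 0 0 0;0 0 0 0;0 0 0 0;0 0 0 0;0 0 0 0;0 0 0 0;0 0 -0.1 0;0 0 -0.2 0;0 0 -0.45 0;0 0 -0.6 0",
  "jaw": 0.2
}}

```text
clock: 26.5
tool_pos: [0.546, 0.0896, 0.1849]
eef_rot: [0.079, 0.997, -0.0, -0.001]
contact_force: [0.6, 0.1, 0.4]
opening: 0.401
finger_force: 0.0
```

{"fn": "send_rows", "kwargs": {
  "rows": "-0.15 0 -0.1 0;-0.15 0 -0.1 0;-0.15 0 -0.1 0;-0.15 0 -0.1 0;-0.15 0 -0.1 0;-0.15 0 -0.1 0"
}}

```text
clock: 27.0
tool_pos: [0.5895, 0.0828, 0.2126]
eef_rot: [0.078, 0.997, -0.001, -0.002]
contact_force: [0.3, -0.2, 0.8]
opening: 0.401
finger_force: 0.0
```

```bash
python3 w.py w16 .045; python3 go.py .5467 .0859 .04 80.68; python3 - <<'E'
from h import *
z=snap('scene','s9'); z=load('w16'); P=cloud(z); f=(P[...,2]>.056)&(P[...,2]<.067)&(P[...,1]>.25); print('knob',np.nanmedian(P[f],0),f.sum())
cv2.imwrite('pics/s9c.png',cv2.resize(cv2.imread('pics/s9.png')[140:300,120:450],(800,388)))
E
```

```text
collar [115  73  23  11 187] [125.  78.] [ 0.4706 -0.026 ] 0.0541
 collar [182  72  21  12 207] [192.  77.] [0.4808 0.036 ] 0.0538
 collar [250  73  19  10  70] [259.  78.] [0.4915 0.0974] 0.0536
 collar [128 195  18   8  77] [136. 198.] [ 0.5858 -0.0456] 0.0536
 collar [189 195  17   8 123] [197. 199.] [0.596  0.0169] 0.054
 collar [250 194  18  10 140] [259. 199.] [0.6061 0.079 ] 0.0538
TOOL [0.4811 0.0357] dir 80.41 yaw 170.41 len 0.1252
TOOL [ 0.5282 -0.0358] dir -9.65 yaw 80.35 len 0.1168
TOOL [0.5384 0.0264] dir -9.4 yaw 80.6 len 0.1168
TOOL [0.5488 0.0882] dir -9.13 yaw 80.87 len 0.116
TOOL [0.5959 0.0167] dir 80.78 yaw 170.78 len 0.1263
pos [0.5897 0.0828 0.2128] yaw 81.02 F [-0.1  1.  -0.3] open 0.401 clk 27.0 q7 0.72 tilt [-0.003 -0.001 -1.   ]
row 0.1415 -0.0115 0.5763 0.0009
knob [0.53621142 0.32822695 0.05757345] 24
```

View pics/s9c.png

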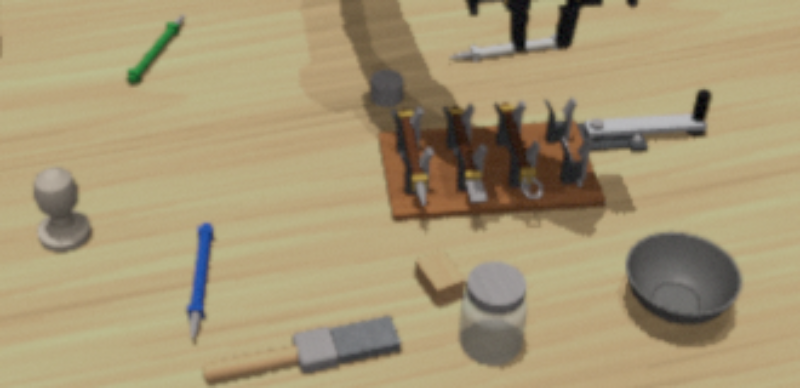

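View pics/w16.png

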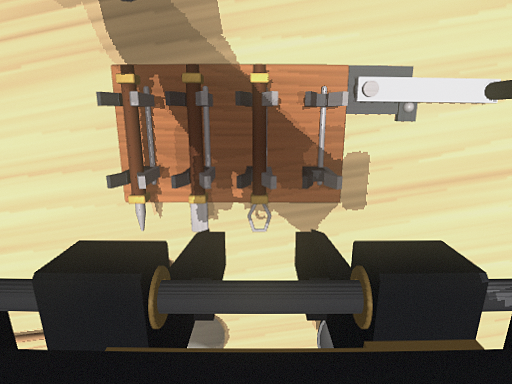

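The pictures show all three tools seated in clips 0 to 2, with collars level at 54 mm. The leg is out along +y and held, the robot is clear, and the bystanders look undisturbed.

```bash
python3 -c "
from plant import finish_job; print(finish_job())"
```

```text
the job is handed in; nothing more can be done
None
```

The job is handed in: the leg is out at its end stop, and the three tools present (point, spatula, loop; no rake on the bench) are seated in clips 0, 1 and 2; the hand-in returned no verdict.

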